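Two-point track check on an x-y test stage

TASK

Check the copper track that has round pads: slide the stage's carrier by its knob until the fixed needle points at the round pad on the needle-post (right-hand) side, and let go of the knob. Then lift the spring probe out of its stand and hold it upright with its tip on the round pad at the other end of that track, pressing lightly so that the sprung tip is pushed part of the way in but not to its stop. Finish while holding it there, with the needle still on its pad, and do not disturb the loose parts lying around.

Things in the scene. Friction and masses are not known exactly. Their poses are not given: they have to be found in the camera images.
- stage: x-y test stage fixed on the bench: dark base plate 170 (x) x 270 (y) x 14 mm; a grey post at its right (-y) end carries an arm (18 mm wide, top 94 mm above the bench) with a fixed needle. Origin on the bench near the base's middle; x, y along its short, long side. A saddle slides along its x and on that the carrier along its y; they stay where left (about 2.5 N friction each, no spring)
- needle_tip (a point): point of the fixed steel needle, 49.5 mm above the bench, just clear of the carrier's board; at (15, -45) mm in the stage's frame
- carrier: sliding plate 110 (x) x 150 (y) mm with a green board, top 48.5 mm above the bench; axes parallel to the stage's, travel +-26 mm in x and +-42 mm in y; cannot turn or lift. Origin at bench height, 55 mm right (-y) of the knob's axis. Three copper tracks run along y, a pad at each end, 72 mm apart: square pads on the track nearest the robot, narrow bars on the middle, round on the far one
- knob_top (a point): centre of the top of the carrier's upright black round knob, 22 mm diameter, 36 mm tall, at the carrier's left (+y) end; top 84 mm above the bench, free to grip down to its 28 mm wide foot (50 mm above the bench). The needle's pad lies (28, -115) mm and the probe's pad (28, -43) mm from it in the carrier's axes
- needle_pad (a point): centre of the round pad on the right-hand (-y, needle-post) end of its track: the one to bring under the needle; 14 mm diameter, flush on the board, moves with the carrier
- probe_pad (a point): centre of the round pad at the left-hand (+y, knob) end of the same track: the one to touch with the probe; 14 mm diameter, 49 mm above the bench, moves with the carrier
- stand: grey block 48 x 48 x 75 mm with two low screwed feet in y (84 mm over both), fixed on the bench; a vertical 15 mm hole, 68 mm deep, in its top holds the probe. Origin on the bench under its middle
- probe: spring test probe, 127 mm long, about 80 g, standing tip down in the stand. Origin on its axis at the lower end of its 10 mm steel tube, z up towards the handle. Tube 0 to 50 mm; black square handle 20 x 20 mm, sides along x and y, 50 to 106 mm; round cap to 113 mm. The handle rests on the stand's top (origin then 25 mm above the bench). The 5 mm brass tip sticks out 14 mm below the origin
- probe_tip (a point): lower end of the probe's rounded brass tip: 14 mm below the probe's origin when not pressed; it moves up into the tube when pressed
- plunger (a joint): how far the probe's sprung tip is pressed in, m: 0 free, 0.010 at its stop; spring 500 N/m (1 N per 2 mm, 5 N at the stop), no preload
- module: black power module with three terminals, 34 x 62 x 29 mm, loose bystander; origin at the centre of its underside
- flux: small round pot with dark lid, 46 mm diameter, 34 mm tall, loose bystander; origin at the centre of its underside
- breaker: off-white circuit breaker lying on its side, 78 x 68 x 18 mm, loose bystander; origin near the centre of its underside
There are look-alikes about, which are no part of the job. What is shaped like the probe but green or purple is not meant.

How it is judged:
By the outcome, as a careful person would: the job done as asked, in the order asked, and still so for the second after the job is handed in, while the arm keeps its last pose, push and grip.
It also fails if it takes over 48 s, if anything falls off the work surface, if the arm or the gripper's body presses on something with over 40 N, if the wrist force passes 120 N, or if a joint passes its speed limit or range.

ROBOT

A 6-joint arm with a two-finger parallel gripper is mounted at the origin on a cart in front of the work surface, level with it; the furniture and walls round the work are solid. World frame = base frame: x ahead of the robot, y to its left, z up, the work surface at z = 0. Lengths are in mm, angles in rad, forces in N, time in s.
With the tool pointing down it reaches from about 300 to 775 mm from the base axis. Payload 14.6 kg.
Tool frame: the origin (TCP) lies between the finger pads; the fingertips stand ahead of it and the grasp point (between the pads) lies 11 mm behind it (manip.finger_overhang is the z of the fingertips in the tool frame, in mm); z points along the fingers, y is the line along which they close (so a half turn about z gives the same grasp; the last joint's range is limited). The gripper opens to 94 mm and grips with 3 to 60 N. Pads are 16 mm wide; open, the fingers measure 119 mm over their backs; the gripper's body (75 mm by 177 mm) begins 78 mm behind the grasp point.
Start: joints at [1.202, 0.3, 1.521, -0, 1.321, -0.067], TCP at [163.479, 525.132, 191.046] pointing down, gripper open.
Joint ranges: [-3.03, 3.03], [-0.79, 2.21], [0.23, 2.52], [-1.04, 4.18], [0, 3.07], [-2.55, 2.55]. Speed limits (rad/s): [2.22, 2.22, 2.57, 3.14, 3.14, 3.14].

INTERFACE

Orientations are given as [roll, pitch, yaw] about the fixed x, y, z axes, in that order (R = Rz(yaw) Ry(pitch) Rx(roll)).
In Python, from cell import manip gives the robot as it stands.
- The arm moves only by the tool jog_arm, never from a script. Its argument "series" is a list of rows, each a list of 7 numbers: the shift along the world's x, y, z as a fraction of full scale, then the turn, a rotation vector about the world's x, y, z as a fraction of full scale, then the closure, from 0 (fully open) to 1 (shut). In form: [[dx, dy, dz, wx, wy, wz, fingers], ...]. A call has 1 to 8 rows; each row is the pose to reach, as a shift and turn from the pose commanded when the call began; what a row does not reach only later rows make up. Full scale, the value 1, is 120 mm for a shift and 90 degrees for a turn. A row lasts 1/12 s, in which the tool goes at most 41.7 mm and 7.16 degrees, less where a joint would pass 70% of its speed; a pose out of reach is approached as far as the arm can. A call with a number of a shift or a turn outside -1 to 1 is refused whole. A call with a gripper value outside its range is refused whole. The fingers move at their own pace and stop on an object; "grip_force" is the grip in N (left out, the last holds). Time passes only in rows, so rows that repeat a pose let the fingers close. It gives the time, the measured TCP pose, the force, the opening and the grip force at its end, in the units of the state.
- manip.read_state(): the state, without advancing time (a new reading comes with each control period).
- manip.camera(name): name is "side" or "top" or "wrist"; returns a dict with "frame" (400x640x3 uint8, red, green, blue), "vfov" (degrees; the focal length in pixels is half the picture's height over the tangent of half this angle, whatever the lens; pixels are square), "cx", "cy" (the principal point, pixels), "R" (3x3) and "t" (3): a world point X has camera coordinates R X + t; the wrist camera has in their place "hand_eye" (4x4, takes a point from camera to tool coordinates, whose origin is the TCP and whose axes are the flange's). Camera axes: x right, y down, z forward; pixel columns grow to the right and rows downward; lengths in mm; the calibration is good to about 2 mm. A picture is of the moment at which its call begins: read the wrist's pose just before it. There is no depth.
- manip.sign_off(): hands the job in; it is judged then, once.
The state is a dict: "clock": time; "joints": joint angles; "qd": joint speeds; "effort": joint torques, N m; "eef_pos": TCP position; "eef_rot": TCP orientation; "wrist_force": force on the tool from outside, world axes, zero at the start; "moment": the same for the moment, N m; "finger_gap": finger opening in mm; "finger_force": force on a finger pad.
Only numpy, scipy, OpenCV 4.12 (cv2) and the standard library are available. Lean on these libraries where they do the work, as an engineer would, in place of code of your own. Each camera call takes 0.05 s, during which the arm holds its last target. There are 200 camera calls.

## Working session

There is one attempt and no reset: what is moved stays moved. The work goes in short steps, Python scripts to look and compute and a tool call to move; the robot and the scene stay as the last step left them, time stands still between calls to the robot, and variables do not carry over. Pictures are saved under pics/ and viewed, at most 10 in all, crops included, and the job is handed in when it is done.

Besides the shell and the picture viewer there is one more tool, called as name(argument=value, ...), one argument or row to a line, values as JSON. jog_arm: Moves the arm, as the interface text tells. Its arguments: {"type":"object","properties":{"series":{"type":"array"},"grip_force":{"type":"number"}},"required":["series"]}

```bash
mkdir -p pics; ls; cat > h.py <<'E'
import numpy as np,cv2
from cell import manip
def save(c,n): cv2.imwrite(n,c["frame"][:,:,::-1])
def ray(c,u,v,st=None):
    f=200/np.tan(np.radians(c["vfov"])/2)
    d=np.array([(u-c["cx"])/f,(v-c["cy"])/f,1.])
    R=np.array(c["R"]);t=np.array(c["t"]); return -R.T@t, R.T@d
def plane(c,u,v,z):
    o,d=ray(c,u,v); return o+d*(z-o[2])/d[2]
def proj(c,X):
    f=200/np.tan(np.radians(c["vfov"])/2)
    p=np.array(c["R"])@np.array(X)+np.array(c["t"]); return p[0]/p[2]*f+c["cx"],p[1]/p[2]*f+c["cy"]
E
python3 - <<'E'
from h import *
import pickle
D={}
for n in("top","side"):
    c=manip.camera(n);D[n]=c
    save(c,f"pics/{n}0.png");print(n,c["vfov"],-np.array(c["R"]).T@np.array(c["t"]))
pickle.dump(D,open("d0.pkl","wb"))
print(manip.read_state(),manip.finger_overhang)
E
```

```text
pics
top 44.891468737035 [ 448.78496139   14.94424235 1570.91131316]
side 51.710181241469655 [ 421.52852162 1191.40946821  589.21601437]
{'clock': 0.1, 'joints': array([ 1.20243271e+00,  3.00392934e-01,  1.52151035e+00, -2.79969860e-05,
        1.32070556e+00, -6.65883922e-02]), 'qd': array([ 0.00015879, -0.00158179, -0.00169899,  0.00160856, -0.00146162,
       -0.00143782]), 'effort': array([ 2.80853592e-04, -5.32635176e+01, -3.53285122e+01,  7.08958693e-02,
        2.33946566e-02, -9.16017871e-05]), 'eef_pos': array([163.38294707, 524.91182482, 190.55913822]), 'eef_rot': array([-3.14057691e+00, -4.05575376e-05,  2.83982435e+00]), 'wrist_force': array([-0.03341534, -0.49781932, -0.05355369]), 'moment': array([-0.0438277 , -0.02978852, -0.02010147]), 'finger_force': 0.0, 'finger_gap': 93.94856532004353} 8.0
```

View pics/top0.png

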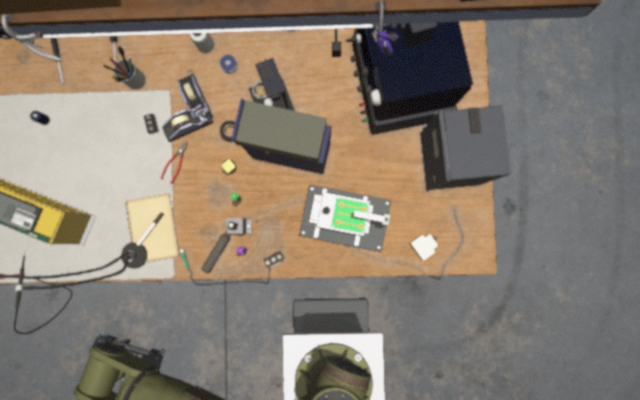

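View pics/side0.png

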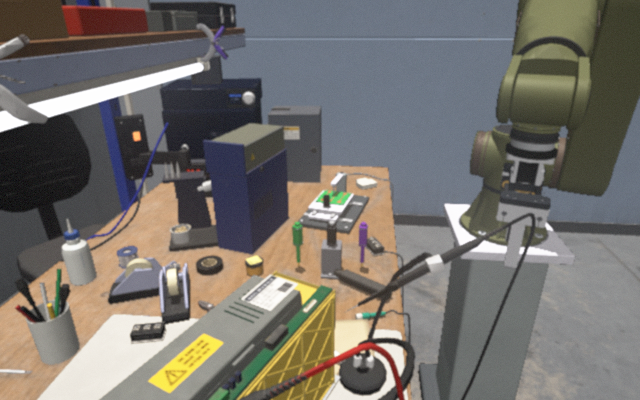

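The top view shows the stage at about (345,218). The grey stand with the black-handled probe is near (237,226), and its look-alikes are green at (235,198) and purple at (241,251). I'll confirm this in an enlarged crop.

```bash
python3 - <<'E'
from h import *
import pickle
D=pickle.load(open("d0.pkl","rb"));c=D["top"]
a=c["frame"][150:280,200:400,::-1];a=cv2.resize(a,None,fx=4,fy=4,interpolation=cv2.INTER_CUBIC)
s=D["side"]["frame"][160:300,230:400,::-1];s=cv2.resize(s,None,fx=4,fy=4,interpolation=cv2.INTER_CUBIC)
cv2.imwrite("pics/topc.png",a);cv2.imwrite("pics/sidec.png",s)
print(plane(c,235,226,75),plane(c,325,211,84),plane(c,345,218,14),D["top"]["R"])
E
```

```text
[500.8428528 295.4821961  75.       ] [540.3839935   15.22941879  84.        ] [520.65577318 -48.48013402  14.        ] [[-0.02177211 -0.99941861 -0.02623775]
 [-0.99756551  0.02345585 -0.06567245]
 [ 0.0662497   0.02474405 -0.99749622]]
```

View pics/topc.png

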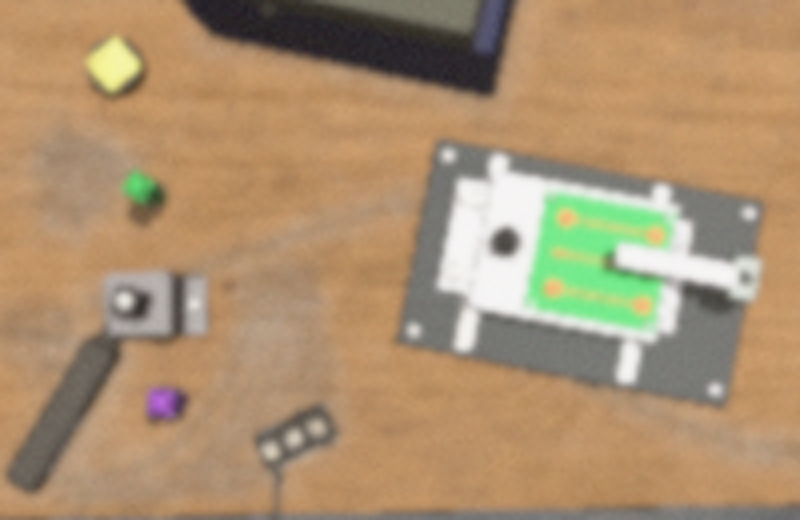

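View pics/sidec.png

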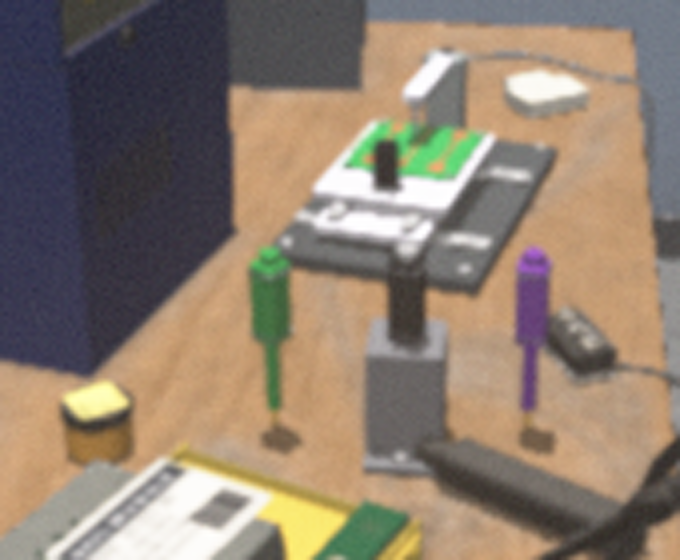

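The crops confirm the meant probe: black handle in the grey stand, at about (231.5,225) in the top view. The green one (235.5,197) and the purple one (241,251) are the decoys. The board has three tracks. The far one has round pads at about (341.5,204.5) on the left and (364,208.5) on the right. The knob is at (326,210).

```bash
cat > m.py <<'E'
from h import *
import pickle
D=pickle.load(open("d0.pkl","rb"));c=D["top"]
P=lambda x,y,z:plane(c,200+(x+.5)/4-.5,150+(y+.5)/4-.5,z)
S=[P(*p,14) for p in((448,155),(748,212),(414,331),(715,389))]
o=sum(S)/4
y=(S[0]+S[2]-S[1]-S[3])/2; x=(S[0]+S[1]-S[2]-S[3])/2
print("o",o,"len",np.linalg.norm(x),np.linalg.norm(y))
yaw=np.arctan2(-y[0],y[1]);yx=np.arctan2(x[1],x[0]);print("yaw",yaw,yx)
yaw=(2*yaw+yx)/3
def W(p,b=o[:2]): return b+np.array([[np.cos(yaw),-np.sin(yaw)],[np.sin(yaw),np.cos(yaw)]])@np.array(p)
pr=P(656,235,48.5);pl=P(567,218,48.5);kn=P(505,239,84)
print("pads",pr,pl,"knob",kn,"from pads",W((-28,115),pr[:2]),W((-28,43),pl[:2]))
print("needle",W((15,-45)),"knob goal",W((-13,70)))
print("probe cap",P(124,301,138))
st=P(140,303,75);print("stand",st)
E
python3 m.py
```

```text
o [522.34089954 -47.99760726  14.        ] len 144.5899209632089 245.42097384369373
yaw -0.21265031106913493 -0.21313102785002003
pads [ 547.99712908 -106.32730209   48.5       ] [563.05365083 -36.81789001  48.5       ] knob [545.32862599  12.42170463  84.        ] from pads [544.91768237  11.99225254] [544.76723693  11.12590069]
needle [527.49816253 -95.15057788] knob goal [524.41871582  23.16897675]
probe cap [502.29088529 296.69792711 138.        ]
stand [502.80889995 296.62959514  75.        ]
```

Knob, pads and stage geometry agree: the stage yaw is about −0.213, and the carrier has to shift by (−20.5, +11.2) mm. Moving towards the knob.

jog_arm(
  series=[
    [0.4,-1,0,0,0,0,0],
    [0.4,-1,0,0,0,0,0],
    [0.4,-1,0,0,0,0,0],
    [0.4,-1,0,0,0,0,0],
  ],
)

```text
clock: 0.43
eef_pos: [212.6, 401.0, 190.8]
eef_rot: [-3.14, 0.0, 2.838]
wrist_force: [-1.0, 0.7, 0.1]
finger_gap: 93.5
finger_force: 0.0
```

jog_arm(
  series=[
    [0.4,-1,0,0,0,0,0],
    [0.4,-1,0,0,0,0,0],
    [0.4,-1,0,0,0,0,0],
    [0.4,-1,0,0,0,0,0],
  ],
)

```text
clock: 0.77
eef_pos: [260.7, 281.3, 191.0]
eef_rot: [-3.141, 0.0, 2.837]
wrist_force: [-1.5, 0.7, 0.5]
finger_gap: 94.1
finger_force: 0.0
```

jog_arm(
  series=[
    [0.7,-1,0,0,0,0,0],
    [0.7,-1,0,0,0,0,0],
    [0.7,-1,0,0,0,0,0],
    [0.7,-1,0,0,0,0,0],
  ],
)

```text
clock: 1.1
eef_pos: [345.0, 162.9, 191.2]
eef_rot: [-3.142, 0.001, 2.839]
wrist_force: [0.5, 0.2, 0.2]
finger_gap: 94.1
finger_force: 0.0
```

jog_arm(
  series=[
    [0.7,-1,0,0,0,0.056,0],
    [0.7,-1,0,0,0,0.056,0],
    [0.7,-1,0,0,0,0.056,0],
    [0.7,-1,0,0,0,0.056,0],
  ],
)

```text
clock: 1.43
eef_pos: [429.2, 42.6, 190.9]
eef_rot: [-3.141, 0.0, 2.926]
wrist_force: [0.7, 0.6, 0.1]
finger_gap: 94.0
finger_force: 0.0
```

jog_arm(
  series=[
    [0.96,-0.255,0,0,0,0,0],
    [0.96,-0.255,0,0,0,0,0],
    [0.96,-0.255,0,0,0,0,0],
    [0.96,-0.255,0,0,0,0,0],
    [0.96,-0.255,0,0,0,0,0],
  ],
)

```text
clock: 1.85
eef_pos: [543.3, 14.6, 189.5]
eef_rot: [-3.141, -0.002, 2.927]
wrist_force: [-0.4, 0.7, 0.3]
finger_gap: 93.9
finger_force: 0.0
```

```bash
cat >> h.py <<'E'
from scipy.spatial.transform import Rotation as Ro
def wrist():
    s=manip.read_state();c=dict(manip.camera("wrist"));H=np.array(c["hand_eye"])
    T=np.eye(4);T[:3,:3]=Ro.from_euler("xyz",s["eef_rot"]).as_matrix();T[:3,3]=s["eef_pos"]
    M=np.linalg.inv(T@H);c["R"]=M[:3,:3];c["t"]=M[:3,3];return c,s
E
python3 - <<'E'
from h import *
import pickle
c,s=wrist();save(c,"pics/w1.png");pickle.dump(c,open("w1.pkl","wb"))
print(s["eef_pos"],s["joints"],np.array(c["hand_eye"]),c["vfov"])
for X in((545,12,84),(563,-37,48.5),(548,-106,48.5),(527.5,-95,49.5)):print(proj(c,X))
E
```

```text
[543.27025085  14.61592232 189.50262579] [-4.05513626e-02  2.88174303e-01  1.53978472e+00  1.02298820e-04
  1.31612207e+00 -1.39684912e+00] [[-1.04810835e-05 -9.69147814e-01 -2.46480251e-01  7.16900817e+01]
 [ 9.99999967e-01 -7.31477087e-05  2.45090057e-04 -4.38790686e-01]
 [-2.55557959e-04 -2.46480240e-01  9.69147783e-01 -1.94207159e+02]
 [ 0.00000000e+00  0.00000000e+00  0.00000000e+00  1.00000000e+00]] 68.06528804921865
(np.float64(319.33442523578844), np.float64(198.9943166700484))
(np.float64(282.2729027311463), np.float64(214.8740135131467))
(np.float64(222.5320651644692), np.float64(214.89983004373545))
(np.float64(226.19005599572358), np.float64(196.67357319890047))
```

View pics/w1.png

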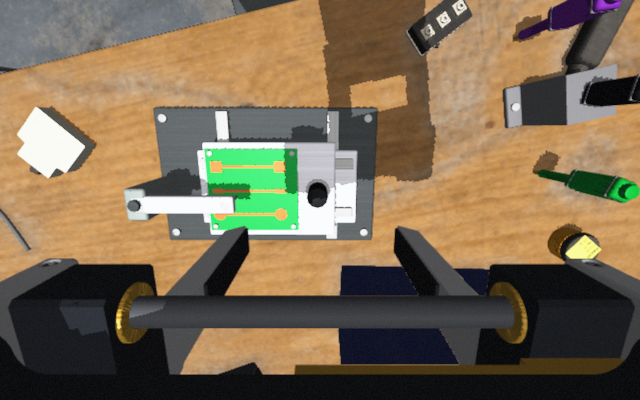

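The wrist view shows the round pads on the far track at (220,214) and (281,214), close to my predictions. The knob is at about (318,195). I'll refine the knob, pads and screws numerically.

```bash
python3 - <<'E'
from h import *
import pickle
c=pickle.load(open("w1.pkl","rb"));f=c["frame"]
h=cv2.cvtColor(f,cv2.COLOR_RGB2HSV)
m=((h[...,0]>8)&(h[...,0]<25)&(h[...,1]>120)&(h[...,2]>150)).astype(np.uint8);m[:140]=0;m[240:]=0;m[:,:200]=0;m[:,300:]=0
n,l,s,ce=cv2.connectedComponentsWithStats(m)
for i in range(1,n):
    if s[i,4]>20:print(s[i],ce[i])
e=cv2.erode(m,np.ones((5,5)))
n,l,s,ce=cv2.connectedComponentsWithStats(e)
for i in range(1,n):print("pad",s[i],ce[i],plane(c,*ce[i],48.8))
g=f[165:225,295:345].max(2)
print("\n".join(" ".join("%3d"%v for v in r[::2]) for r in g[::3]))
E
python3 -c "
import cv2;a=cv2.imread('pics/w1.png')[95:250,110:390];cv2.imwrite('pics/w1c.png',cv2.resize(a,None,fx=2.85,fy=2.85,interpolation=2))"
```

```text
[210 161  75  11 323] [246.82352941 166.374613  ]
[237 189  49   4 106] [266.58490566 190.5754717 ]
[213 190  11   2  21] [218.23809524 190.47619048]
[215 209  72  11 243] [257.04526749 214.14814815]
pad [213 164   7   6  39] [215.76923077 166.61538462] [491.46568651 -96.67479302  48.8       ]
pad [277 164   6   6  35] [279.42857143 166.57142857] [506.78256089 -26.13983689  48.8       ]
pad [278 211   7   6  27] [280.77777778 213.66666667] [561.10249431 -38.30101633  48.8       ]
pad [219 216   3   1   3] [220. 216.] [ 548.59890759 -109.19985717   48.8       ]
141 181 203 202 201 203 207 204 205 202 202 203 203 205 206 205 206 206 205 197 145 153 152 152 151
136 187 210 209 210 209 209 211 211 210 213 211 211 214 211 211 211 210 210 204 145 149 150 152 149
137 164 202 202 205 206 204 204 204 203 206 204 206 205 206 205 205 206 209 198 188 204 205 207 207
138 147 200 199 201 201 202 202 203 201 202 201 202 203 203 204 202 203 202 195 179 201 200 202 204
133 147 201 201 202 203 202 198 205 201 204 203 202 204 203 204 204 203 206 198 175 197 197 195 199
139 143 201 202 200 199 202 199 1
[... 766 characters left out ...]

243 231 253 253 253 253 253 238  46  53  51  56  54  48  64 248 253 253 253 251 221 253 253 253 253
243 236 253 253 253 253 253 253 252 246 227 135 222 244 253 253 253 253 253 250 102 143 113 114 143
243 239 251 253 253 253 253 253 253 253 252 253 253 253 253 253 253 253 253 250 216 246 246 245 246
243 229 253 253 253 253 253 253 253 253 253 253 253 253 253 253 253 253 253 250 244 244 244 244 245
242 233 248 253 253 253 253 253 253 253 253 253 253 253 253 253 253 253 253 250 233 247 247 246 247
243 243 253 253 253 253 253 253 253 253 253 253 253 253 253 253 253 253 253 250 247 253 253 253 253
242 244 246 253 253 253 253 253 253 253 253 253 253 253 253 253 253 253 253 248 225 229 226 226 224
```

View pics/w1c.png

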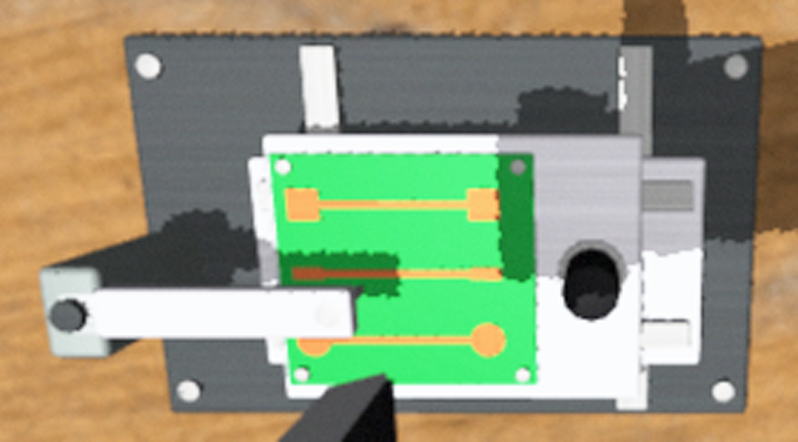

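```bash
python3 - <<'E'
from h import *
import pickle
c=pickle.load(open("w1.pkl","rb"))
P=lambda x,y,z:plane(c,110+(x+.5)/2.85-.5,95+(y+.5)/2.85-.5,z)
S=[P(*p,14) for p in((189,390),(148,66),(723,390),(736,66))]
o=sum(S)[:2]/4;y=(S[2]+S[3]-S[0]-S[1])/2;yaw=np.arctan2(-y[0],y[1]);print(o,yaw,np.linalg.norm(y))
R=np.array([[np.cos(yaw),-np.sin(yaw)],[np.sin(yaw),np.cos(yaw)]])
k=P(591,293,84)[:2];pl=P(488,340,48.5)[:2]
print("knob",k,pl+R@[-28,43]);print("needle",o+R@[15,-45],"goal",o+R@[-13,70])
E
```

```text
[520.21532268 -50.19666847] -0.21452205586768716 247.99633854288294
knob [542.90928669  10.01698565] [543.37476278   9.66573111]
needle [525.29187557 -97.35839671] goal [522.41493788  20.96625512]
```

jog_arm(
  series=[
    [0.015,-0.015,-0.5,0,0,0,0],
    [0.015,-0.015,-0.5,0,0,0,0],
    [0.015,-0.015,-0.7,0,0,0,0],
    [0.015,-0.015,-0.7,0,0,0,0],
  ],
)

```text
clock: 2.23
eef_pos: [541.7, 13.6, 103.7]
eef_rot: [-3.141, -0.006, 2.928]
wrist_force: [0.1, 0.2, -0.3]
finger_gap: 94.1
finger_force: 0.0
```

jog_arm(
  series=[
    [0.015,-0.015,-0.34,0,0,0,0],
    [0.015,-0.015,-0.34,0,0,0,0],
    [0.015,-0.015,-0.34,0,0,0,0],
    [0.015,-0.015,-0.34,0,0,0,0],
  ],
)

```text
clock: 2.57
eef_pos: [546.8, 11.2, 68.6]
eef_rot: [3.141, 0.002, 2.928]
wrist_force: [-0.3, 1.1, 1.3]
finger_gap: 94.2
finger_force: 0.0
```

jog_arm(
  series=[
    [0,0,0,0,0,0,0.85],
    [0,0,0,0,0,0,0.85],
    [0,0,0,0,0,0,0.85],
    [0,0,0,0,0,0,0.85],
    [0,0,0,0,0,0,0.85],
    [0,0,0,0,0,0,0.85],
    [0,0,0,0,0,0,0.85],
    [0,0,0,0,0,0,0.85],
  ],
  grip_force=15,
)

```text
clock: 3.23
eef_pos: [546.2, 10.9, 66.2]
eef_rot: [-3.142, -0.0, 2.928]
wrist_force: [0.3, 0.2, 0.8]
finger_gap: 44.3
finger_force: 0.0
```

jog_arm(
  series=[
    [0,0,0,0,0,0,0.85],
    [0,0,0,0,0,0,0.85],
    [0,0,0,0,0,0,0.85],
    [0,0,0,0,0,0,0.85],
    [0,0,0,0,0,0,0.85],
    [0,0,0,0,0,0,0.85],
    [0,0,0,0,0,0,0.85],
  ],
)

```text
clock: 3.82
eef_pos: [546.3, 10.8, 66.2]
eef_rot: [-3.141, -0.0, 2.928]
wrist_force: [1.1, -1.6, -0.3]
finger_gap: 20.7
finger_force: 15.0
```

jog_arm(
  series=[
    [-0.04,0.02,0,0,0,0,0.85],
    [-0.08,0.045,0,0,0,0,0.85],
    [-0.12,0.065,0,0,0,0,0.85],
    [-0.171,0.093,0,0,0,0,0.85],
    [-0.171,0.093,0,0,0,0,0.85],
    [-0.171,0.093,0,0,0,0,0.85],
  ],
)

```text
clock: 4.32
eef_pos: [524.9, 22.7, 66.2]
eef_rot: [3.141, -0.001, 2.928]
wrist_force: [-1.0, 0.9, 0.6]
finger_gap: 20.6
finger_force: 15.0
```

```bash
python3 - <<'E'
from h import *
import pickle
c,s=wrist();pickle.dump(c,open("w2.pkl","wb"))
t=manip.camera("top");pickle.dump(t,open("t2.pkl","wb"))
print(s["eef_pos"])
for X in((527.5,-95,49.5),):print(proj(c,X),proj(t,X))
a=cv2.resize(c["frame"][:,80:400,::-1],None,fx=1.45,fy=1.45,interpolation=2)
u,v=[int(q) for q in proj(t,(540,-45,49))]
b=cv2.resize(t["frame"][v-35:v+35,u-20:u+20,::-1],(331,580),interpolation=2)
cv2.imwrite("pics/w2.png",np.hstack([a,b]))
E
```

```text
[524.92050205  22.67391373  66.22071377]
(np.float64(173.37070851701986), np.float64(258.00880906060826)) (np.float64(360.2222442317381), np.float64(214.9501947313545))
```

View pics/w2.png

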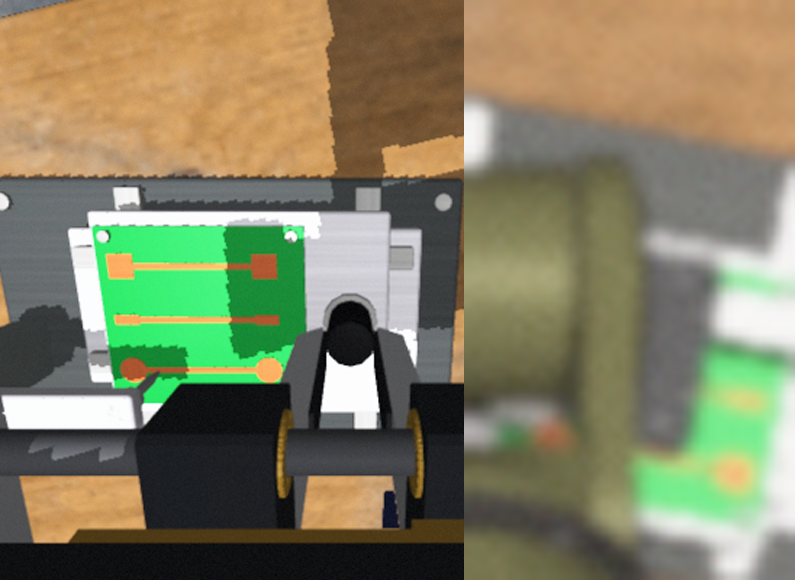

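The picture shows the needle's pad at about (172,255) in the wrist image, with a dark needle-like part just below and right of it. I'll zoom in on that.

```bash
python3 - <<'E'
from h import *
import pickle
c=pickle.load(open("w2.pkl","rb"))
a=cv2.resize(c["frame"][235:285,140:206,::-1],None,fx=12,fy=12,interpolation=cv2.INTER_NEAREST)
for k in range(0,66,10): cv2.putText(a,str(140+k),(k*12,12),0,.4,(255,0,0))
for k in range(0,50,10): cv2.putText(a,str(235+k),(0,k*12+12),0,.4,(255,0,0))
cv2.imwrite("pics/w2c.png",a)
E
```

```text
(no output)
```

View pics/w2c.png

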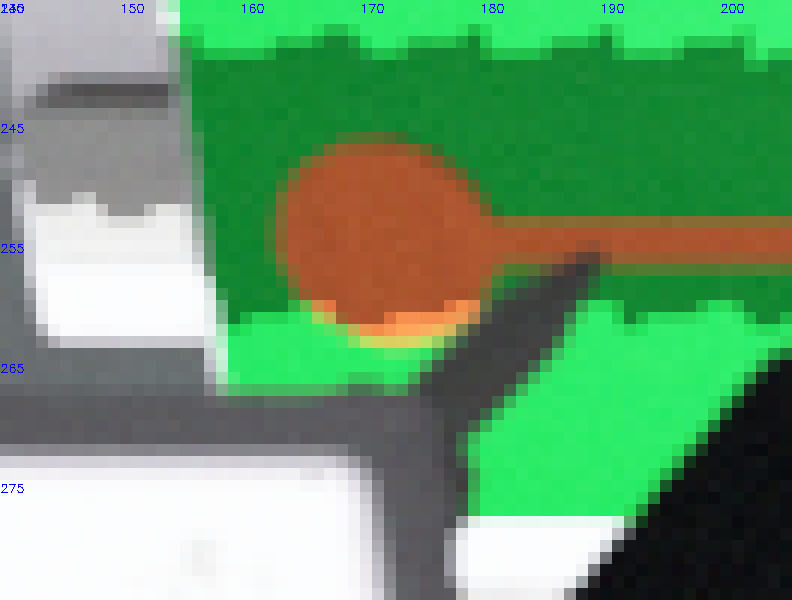

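The dark tapered needle ends at about (188.5,255.5), while the pad's centre is at (171.3,254.5). So the stage origin is not at the screws' centre, and the needle is what I should trust.

```bash
python3 - <<'E'
from h import *
import pickle
c=pickle.load(open("w2.pkl","rb"));w=pickle.load(open("w1.pkl","rb"))
t=plane(c,188.5,255.5,49.5);p=plane(c,171.3,254.5,48.8);print("tip",t,"pad",p,"move",t-p, (t-p)/120)
print("w1 tip",plane(w,235.6,196.8,49.5),"proj",proj(w,t))
print(w["frame"][188:208:1,226:246:2].max(2))
r=plane(c,80+268/1.45,370/1.45,48.8);print("leftpad",r)
E
```

```text
tip [527.97683964 -82.91300072  49.5       ] pad [524.60461454 -96.02839394  48.8       ] move [ 3.3722251  13.11539322  0.7       ] [0.02810188 0.10929494 0.00583333]
w1 tip [529.96916316 -84.37484544  49.5       ] proj (np.float64(236.32952295636693), np.float64(194.9034269350559))
[[131 129 130 132 134 133 132 134 133 131]
 [102 103 103 104 103 104 105 102 104 104]
 [145 147 149 149 148 150 148 150 150 148]
 [164 165 166 168 166 168 171 168 168 167]
 [115 113 114 113 115 113 113 113 116 116]
 [129 130 133 131 133 131 132 131 131 135]
 [124 122 125 121 136 126 132 132 129 131]
 [ 99 101  99  97 107  86 124 134 133 129]
 [153 148 147  93  82  64 128 131 134 132]
 [240 240 210 153  80  69 131 135 129 129]
 [252 252 248 201  79 130 190 133 134 223]
 [253 253 253 213  82 210 234 222 221 240]
 [253 253 253 214 115 237 241 241 242 242]
 [252 253 253 223 115 241 241 241 241 241]
 [251 252 253 227 106 241 242 241 241 242]
 [250 251 253 230 107 241 241 241 241 242]
 [249 250 252 236 104 241 240 242 241 241]
 [249 249 252 238  93 241 240 241 241 241]
 [247 248 252 240  88 241 241 240 240 240]
 [245 247 253 243  89 240 241 241 241 240]]
leftpad [540.46676554 -25.56454639  48.8       ]
```

jog_arm(
  series=[
    [0.01,0.04,0,0,0,0,0.85],
    [0.02,0.08,0,0,0,0,0.85],
    [0.028,0.109,0,0,0,0,0.85],
    [0.028,0.109,0,0,0,0,0.85],
    [0.028,0.109,0,0,0,0,0.85],
  ],
)

```text
clock: 4.83
eef_pos: [529.3, 35.8, 66.2]
eef_rot: [3.141, 0.0, 2.928]
wrist_force: [-0.9, 2.5, 0.2]
finger_gap: 20.8
finger_force: 15.0
```

```bash
cat > chk.py <<'E'
from h import *
import pickle,sys
c,s=wrist();pickle.dump(c,open(sys.argv[1],"wb"))
T=(528,-82.9,49.5);u,v=proj(c,T);print(s["eef_pos"],"tip px",u,v)
u0,v0=int(u)-22,int(v)-20
f=c["frame"][v0:v0+40,u0:u0+44].astype(int)
g=[["N" if max(p)<90 and max(p)-min(p)<25 else "o" if p[0]>p[1]*1.15 else "g" if p[1]>p[0]*1.5 else "." for p in r] for r in f]
print(u0,v0);print("\n".join("".join(r) for r in g))
E
python3 chk.py w3.pkl
```

```text
[529.29739962  35.8311356   66.23276904] tip px 170.3754829936754 253.71252406982137
148 233
......gggggggggggggggggggggggggggggggggggggg
......gggggggggggggggggggggggggggggggggggggg
......gggggggggggggggggggggggggggggggggggggg
......gggggggggggggggggggggggggggggggggggggg
.......ggggggggggggggggggggggggggggggggggggg
.......ggggggggggggggggggggggggggggggggggggg
.......ggggggggggggggggggggggggggggggggggggg
.......ggggggggggggggggggggggggggggggggggggg
.......ggggggggggggggggggggggggggggggggggggg
NNNNNN..gggggggggggggggggggggggggggggggggggg
........gggggggggggggggggggggggggggggggggggg
........gggggggggggggggggggggggggggggggggggg
........gggggggggggggggggggggggggggggggggggg
........ggggggggggggg....ggggggggggggggggggg
........ggggggggggg.ooooooo.gggggggggggggggg
........ggggggggg.ooooooooooo.gggggggggggggg
........gggggggg.ooooooooooooo.ggggggggggggg
.........gggggggooooooooooooooo.gggggggggggg
.........gggggg.oooooooooooooooo.ggggggggggg
.........ggggggooooooooooooooooooggggggggggg
.........ggggggooooooooooooooooooooooooooooo
.........ggggggooooooooooooooooooooooooooooo
.........ggggggooooooNNooooooooooooooooooooo
..........ggggg.oooNNNNooooooooooooooooooooo
..........gggggNNNNNNNooooooooooo.gggggggg..
..........ggggNNNNNNNooooooooooooggggggggggg
..........ggggNNNNNNNooooooooooo.ggggggggggg
..........gggNNNNNNNoooooooooooogggggggggggg
............NNNNNNN.ooooooooooo.gggggggggggg
..........NNNNNNNNgg.oooooooo.gggggggggggggg
.........NNNNNNNNggggg......gggggggggggggggg
.......NNNNNNNNNgggggggggggggggggggggggggggg
.....NNNNNNNNNNggggggggggggggggggggggggggggg
...NNNNNNNNNNNgggggggggggggggggggggggggggggg
.....NNNNNNNNggggggggggggggggggggggggggggggg
......NNNNNggggggggggggggggggggggggggggggggg
.....NNNNN.ggggggggggggggggggggggggggggggggg
...N.NNNNN..gggg.....ggggggggggggggggggggggg
.....NNNNN..ggg.......gggggggggggggggggggggg
.....NNNNN.ggg........gggggggggggggggggggggg
```

The tip is inside the pad, about 1 mm from its centre. I'll nudge −1 mm in y, release the knob and rise.

jog_arm(
  series=[
    [0,-0.008,0,0,0,0,0.85],
    [0,-0.008,0,0,0,0,0.85],
    [0,-0.008,0,0,0,0,0.85],
    [0,-0.008,0,0,0,0,0.35],
    [0,-0.008,0,0,0,0,0.35],
    [0,-0.008,0,0,0,0,0.35],
    [0,-0.008,0,0,0,0,0.35],
    [0,-0.008,0,0,0,0,0.35],
  ],
)

```text
clock: 5.55
eef_pos: [529.2, 34.1, 66.3]
eef_rot: [-3.142, 0.0, 2.928]
wrist_force: [0.1, -0.2, 0.2]
finger_gap: 51.0
finger_force: 0.0
```

```bash
python3 chk.py w4.pkl; python3 -c "
from h import *;print(manip.read_state()['finger_gap'])"
```

```text
[529.24175428  34.07456662  66.32066618] tip px 172.73459579750093 253.29990472364236
150 233
....gggggggggggggggggggggggggggggggggggggggg
....gggggggggggggggggggggggggggggggggggggggg
....gggggggggggggggggggggggggggggggggggggggg
....gggggggggggggggggggggggggggggggggggggggg
.....ggggggggggggggggggggggggggggggggggggggg
.....ggggggggggggggggggggggggggggggggggggggg
.....ggggggggggggggggggggggggggggggggggggggg
......gggggggggggggggggggggggggggggggggggggg
......gggggggggggggggggggggggggggggggggggggg
NNNN..gggggggggggggggggggggggggggggggggggggg
......gggggggggggggggggggggggggggggggggggggg
......gggggggggggggggggggggggggggggggggggggg
......gggggggggggggggggggggggggggggggggggggg
......ggggggggggggg.ooo.gggggggggggggggggggg
.......gggggggggg.oooooooo.ggggggggggggggggg
.......gggggggg.oooooooooooogggggggggggggggg
.......ggggggggooooooooooooooggggggggggggggg
.......ggggggg.ooooooooooooooogggggggggggggg
.......gggggg.oooooooooooooooooggggggggggggg
.......gggggg.ooooooooooooooooo.gggggggggggg
.......gggggg.oooooooooooooooooooooooooooooo
........ggggg.oooooooooooooooooooooooooooooo
........ggggg.oooooooNNooooooooooooooooooooo
........ggggg.ooooNNNNNoooooooooo.oooooooooo
........gggggg.oNNNNNNoooooooooogggggggggggg
........gggggg.NNNNNNooooooooooggggggggggggg
........ggggg.NNNNNNNooooooooo.ggggggggggggg
.........ggg.NNNNNNNoooooooooogggggggggggggg
.........gg.NNNNNNNooooooooo..gggggggggggggg
.........gNNNNNNNNg.ooooooo.gggggggggggggggg
.........NNNNNNNNNggg.....gggggggggggggggggg
.NNNNNNNNNNNNNNNNNgggggggggggggggggggggggggg
NNNNNNNNNNNNNNNNNNNNNNNNNNNNNNNNNNNNNNNNNNNN
NNNNNNNNNNNNNNNNNNNNNNNNNNNNNNNNNNNNNNNNNNNN
NNNNNNNNNNNNNNNNNNNNNNNNNNNNNNNNNNNNNNNNNNNN
NNNNNNNNNNNNNNNNNNNNNNNNNNNNNNNNNNNNNNNNNNNN
NNNNNNNNNNNNNNNNNNNNNNNNNNNNNNNNNNNNNNNNNNNN
NNNNNNNNNNNNNNNNNNNNNNNNNNNNNNNNNNNNNNNNNNNN
NNNNNNNNNNNNNNNNNNNNNNNNNNNNNNNNNNNNNNNNNNNN
NNNNNNNNNNNNNNNNNNNNNNNNNNNNNNNNNNNNNNNNNNNN
54.39499598557606
```

jog_arm(
  series=[
    [0,0,0.3,0,0,0,0.35],
    [0,0,0.6,0,0,0,0.35],
    [0,0,1,0,0,0,0.35],
    [0,0,1,0,0,0,0.35],
    [0,0,1,0,0,0,0.35],
    [0,0,1,0,0,0,0.35],
  ],
)

```text
clock: 6.1
eef_pos: [528.9, 34.2, 185.6]
eef_rot: [-3.141, -0.0, 2.928]
wrist_force: [0.6, 0.3, -1.0]
finger_gap: 60.8
finger_force: 0.0
```

```bash
python3 - <<'E'
from h import *
import pickle
c,s=wrist();pickle.dump(c,open("w5.pkl","wb"));save(c,"pics/w5.png")
print(s["eef_pos"])
f=c["frame"];h=cv2.cvtColor(f,cv2.COLOR_RGB2HSV)
m=((h[...,0]>6)&(h[...,0]<25)&(h[...,1]>120)).astype(np.uint8)
def comp(X,r=14):
    u,v=proj(c,X);u0,v0=int(u)-r,int(v)-r
    q=f[v0:v0+2*r,u0:u0+2*r].astype(int)
    print(u,v,u0,v0)
    g=[["N" if max(p)<90 and max(p)-min(p)<25 else "o" if p[0]>p[1]*1.15 else "g" if p[1]>p[0]*1.5 else "." for p in rr] for rr in q]
    print("\n".join("".join(x) for x in g))
comp((543.4,-12.6,48.8));comp((528,-83,49.5))
E
```

```text
[528.93027164  34.16557499 185.62411489]
284.7159064413978 210.53493356408416 270 196
gggggggggggggggggggggggggggg
gggggggggggggggggggggggggggg
gggggggggggggggggggggggggggg
gggggggggggggggggggggggggggg
gggggggggggggggggggggggggggg
gggggggggggggggggggggggggggg
gggggggggggggggggggggggggggg
gggggggggggggggggggggggggggg
gggggggggggggggggggggggggggg
gggggggggggggggggggggggggggg
gggggggggggg.ooo.ggggggggggg
gggggggggg.ooooooo.ggggggggg
ggggggggg.ooooooooo.gggggggg
gggggggg.oooooooooo.gggggggg
.........ooooooooooo.ggggggg
oooooooooooooooooooo.ggggggg
oooooooooooooooooooo.ggggggg
.........ooooooooooo.ggggggg
ggggggggg.ooooooooo..ggggggg
ggggggggg.ooooooooo.gggggggg
gggggggggg..oooooo.ggggggggg
gggggggggggg......gggggggggg
gggggggggggggggggggggggggggg
gggggggggggggggggggggggggggg
gggggggggggggggggggggggggggg
gggggggggggggggggggggggggggg
ggggggggggggggggggggggggg...
gggggggggggggggggggggggg....
222.54682851942948 210.61605899361186 208 196
...ggggggggggggggggggggggggg
...ggggggggggggggggggggggggg
...ggggggggggggggggggggggggg
....gggggggggggggggggggggggg
....gggggggggggggggggggggggg
....gggggggggggggggggggggggg
....gggggggggggggggggggggggg
....gggggggggggggggggggggggg
....gggggggggggggggggggggggg
....gggggggggggggggggggggggg
....ggggggg.oooo.ggggggggggg
....gggggg.ooooooo.ggggggggg
....ggggg.ooooooooo.gggggggg
.....ggggooooooooooogggggggg
.....ggg.oooooooooooo.......
.....ggg.ooooooooooooooooooo
.....ggg.oooNNNooooooooooooo
..........NNNNNoooooo.g.g.gg
..........NNNNoooooogggggggg
...........NNoooooo.gggggggg
...........Noooooo.ggggggggg
............g.....gggggggggg
............gggggggggggggggg
............gggggggggggggggg
............gggggggggggggggg
...........ggggggggggggggggg
............gggggggggggggggg
............gggggggggggggggg
```

jog_arm(
  series=[
    [-0.1,1,0.08,0,0,0.068,0.35],
    [-0.1,1,0.08,0,0,0.068,0.35],
    [-0.1,1,0.08,0,0,0.068,0.35],
    [-0.1,1,0.08,0,0,0.068,0.35],
    [-0.1,1,0.08,0,0,0.068,0.35],
  ],
)

```text
clock: 6.57
eef_pos: [516.3, 155.5, 194.1]
eef_rot: [-3.141, -0.003, 3.038]
wrist_force: [0.5, -0.5, -0.2]
finger_gap: 61.2
finger_force: 0.0
```

jog_arm(
  series=[
    [-0.13,1,0,0,0,0.068,0.35],
    [-0.13,1,0,0,0,0.068,0.35],
    [-0.13,1,0,0,0,0.068,0.35],
    [-0.13,1,0,0,0,0.068,0.35],
    [-0.13,1,0,0,0,0.068,0.35],
  ],
)

```text
clock: 6.98
eef_pos: [501.1, 274.3, 194.2]
eef_rot: [-3.14, -0.002, -3.14]
wrist_force: [0.2, 0.2, -0.2]
finger_gap: 61.1
finger_force: 0.0
```

jog_arm(
  series=[
    [0,0.18,0,0,0,0,0.35],
    [0,0.18,0,0,0,0,0.35],
    [0,0.18,0,0,0,0,0.35],
    [0,0.18,0,0,0,0,0.35],
  ],
)

```text
clock: 7.32
eef_pos: [501.8, 294.2, 195.4]
eef_rot: [-3.141, -0.001, 3.14]
wrist_force: [0.1, 0.3, -0.2]
finger_gap: 61.1
finger_force: 0.0
```

```bash
python3 - <<'E'
from h import *
import pickle
c,s=wrist();pickle.dump(c,open("w6.pkl","wb"))
print(s["eef_pos"],s["eef_rot"])
for z in (131,138,75):print(proj(c,(501.5,295.7,z)))
a=c["frame"][60:260,190:450,::-1]
cv2.imwrite("pics/w6.png",cv2.resize(a,None,fx=3,fy=3,interpolation=2))
E
```

```text
[501.84261992 294.19508189 195.35904006] [-3.14096310e+00 -6.93558149e-04  3.14004293e+00]
(np.float64(323.0749505457156), np.float64(206.974421431064))
(np.float64(323.12452631324004), np.float64(209.0823250040437))
(np.float64(322.75344577918804), np.float64(193.30441529835568))
```

View pics/w6.png

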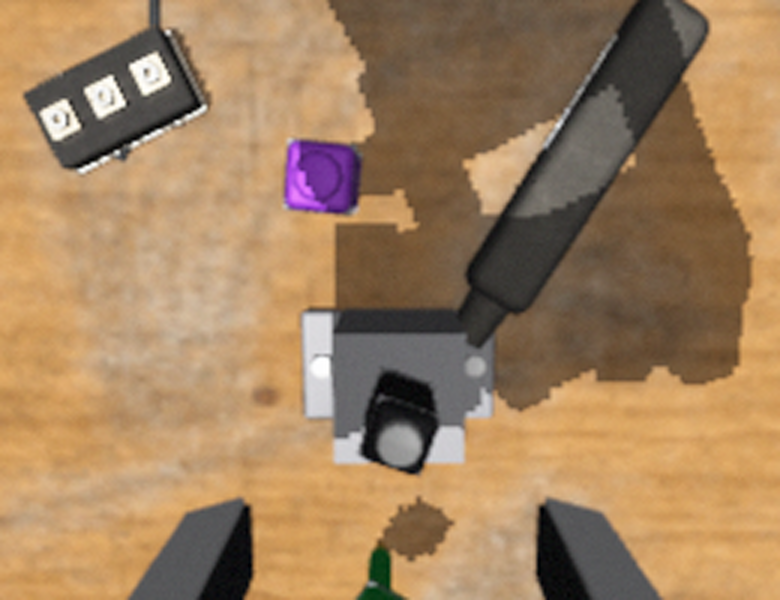

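The probe's cap is at crop (400,441), i.e. pixel (323.3,207), so its axis is near (500.3, 295.8). The handle is yawed about −0.23 rad. I'll turn the tool back to match and descend.

jog_arm(
  series=[
    [-0.01,0.013,0,0,0,-0.073,0.35],
    [-0.01,0.013,0,0,0,-0.146,0.35],
    [-0.01,0.013,-0.25,0,0,-0.146,0.35],
    [-0.01,0.013,-0.5,0,0,-0.146,0.35],
    [-0.01,0.013,-0.7,0,0,-0.146,0.35],
    [-0.01,0.013,-0.82,0,0,-0.146,0.35],
    [-0.01,0.013,-0.82,0,0,-0.146,0.35],
    [-0.01,0.013,-0.82,0,0,-0.146,0.35],
  ],
)

```text
clock: 8.03
eef_pos: [500.5, 296.6, 97.5]
eef_rot: [-3.141, -0.001, 2.911]
wrist_force: [-0.4, 0.0, 0.5]
finger_gap: 61.1
finger_force: 0.0
```

jog_arm(
  series=[
    [0,0,0,0,0,0,0.85],
    [0,0,0,0,0,0,0.85],
    [0,0,0,0,0,0,0.85],
    [0,0,0,0,0,0,0.85],
    [0,0,0,0,0,0,0.85],
    [0,0,0,0,0,0,0.85],
    [0,0,0,0,0,0,0.85],
    [0,0,0,0,0,0,0.85],
  ],
  grip_force=25,
)

```text
clock: 8.7
eef_pos: [500.3, 297.4, 97.6]
eef_rot: [3.142, 0.0, 2.912]
wrist_force: [0.2, 0.7, 1.5]
finger_gap: 19.7
finger_force: 24.9
```

jog_arm(
  series=[
    [0,0,0.15,0,0,0,0.85],
    [0,0,0.3,0,0,0,0.85],
    [0,0,0.5,0,0,0,0.85],
    [0,0,0.7,0,0,0,0.85],
    [0,0,0.9,0,0,0,0.85],
    [0,0,0.9,0,0,0,0.85],
  ],
)

```text
clock: 9.2
eef_pos: [501.6, 298.1, 210.3]
eef_rot: [3.137, 0.005, 2.912]
wrist_force: [-0.5, -0.1, 0.1]
finger_gap: 20.0
finger_force: 24.9
```

```bash
python3 - <<'E'
from h import *
import pickle
c,s=wrist();pickle.dump(c,open("w7.pkl","wb"))
print(s["eef_pos"],s["finger_gap"],s["wrist_force"])
p=s["eef_pos"]
for d in (-72.6,-86.6):print(proj(c,p+[0,0,d]))
cv2.imwrite("pics/w7.png",c["frame"][:,:,::-1])
E
```

```text
[501.59777119 298.10821675 210.30102648] 19.960495904120922 [-0.45005198 -0.11940407  0.07727842]
(np.float64(321.10661712849037), np.float64(204.46368947226932))
(np.float64(321.0368136324192), np.float64(200.6974885370332))
```

View pics/w7.png

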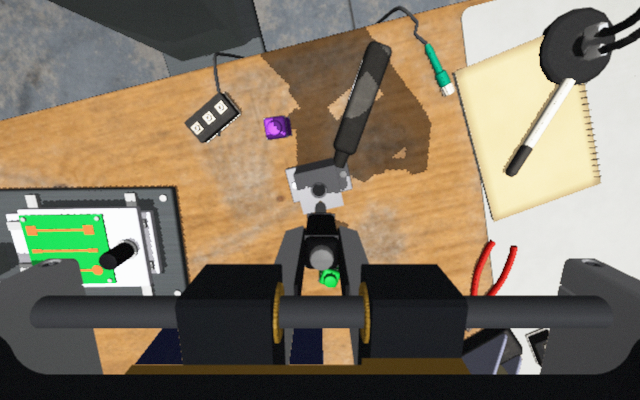

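The probe is lifted clear, with its handle at about (320,225) and its tube end at about (319,206), close to prediction. I've used all 10 pictures, so from here I measure numerically only. Next I move over the stage.

```bash
python3 - <<'E'
from h import *
import pickle
c=pickle.load(open("w7.pkl","rb"));f=c["frame"].astype(int)
for v in range(180,218):print(v," ".join("%3d"%f[v,u].max()+("*" if f[v,u,0]>1.35*f[v,u,2] else " ") for u in range(308,334)))
E
```

```text
180 104  105  105  102  106  102  104  107  104  106  103  108  105  107  104  105  104  106  102  109  105  104  105  108  106  107 
181 104  106  104  105  104  103  106  105  104  105  104  106  107  104  106  105  103  105  106  105  109  109  104  108  106  106 
182 106  107  103  101  107  104  100   94   91   87   84   87   88   90  102  105  106  104  104  105  105  108  108  105  106  106 
183 108  105  101  105  105  102   93   81   84   88   87   88   86   80   80   89  100  105  104  106  104  109  107  106  104  106 
184 102  105  105  105   98   87   75   66   67   76   80   84   78   65   64   70   84  100  106  106  104  105  108  104  106  105 
185 103  103  103  102   90   77   65   52   46   55   60   58   60   50   47   58   72   86   99  108  105  108  106  108  104  107 
186 104  102  104   93   89   83   49   45   45   49   49   47   43   45   45   43   62   74   93  105  107  106  106  107  104  106 
187 146  186  166  127  106   71   46   45   48   43   45   44   45   44   43   45   61   81   81   98  105  102  105  106  105  106 
188 201  215  193  150  103 
[... 3290 characters left out ...]
* 152* 147* 158* 188* 201* 208*
213 138  139  117   78   74   77   72   52   50   48   49   47   46   47   48   52   64   60   70   84   83   82   89* 121* 148* 148*
214  87   74   53   44   34   31   32   34   32   28   34   31   28   31   34   32   43   47   43   43   43   41   42   59   91   97 
215  86   52   31   23   15    5   15   12   11   10    8    6   12   13   11   12   16   13    9   10   13   11   15   34   56   85 
216  65   17    5    4*  14   12   13   11   10*  14   12    9    2*  13   12    8   12    6   12   12    8   13   10   12   17   49 
217  38   13    7*  15   11   11   10   12   12   11   15   10   11   17   13   12    9    9   15   12    8   13    9   12    9*  24
```

jog_arm(
  series=[
    [0.13,-1,0,0,0,0,0.85],
    [0.13,-1,0,0,0,0,0.85],
    [0.13,-1,0,0,0,0,0.85],
    [0.13,-1,0,0,0,0,0.85],
    [0.13,-1,0,0,0,0,0.85],
  ],
)

```text
clock: 9.67
eef_pos: [515.8, 175.9, 204.3]
eef_rot: [-3.141, -0.001, 2.909]
wrist_force: [0.1, 0.7, -0.4]
finger_gap: 20.1
finger_force: 24.9
```

jog_arm(
  series=[
    [0.13,-1,0,0,0,0,0.85],
    [0.13,-1,0,0,0,0,0.85],
    [0.13,-1,0,0,0,0,0.85],
    [0.13,-1,0,0,0,0,0.85],
    [0.13,-1,0,0,0,0,0.85],
  ],
)

```text
clock: 10.08
eef_pos: [531.5, 57.0, 204.6]
eef_rot: [-3.141, -0.001, 2.91]
wrist_force: [-0.7, 0.6, -0.5]
finger_gap: 19.6
finger_force: 24.9
```

jog_arm(
  series=[
    [0.1,-0.57,0,0,0,0,0.85],
    [0.1,-0.57,0,0,0,0,0.85],
    [0.1,-0.57,0,0,0,0,0.85],
    [0.1,-0.57,0,0,0,0,0.85],
    [0.1,-0.57,0,0,0,0,0.85],
  ],
)

```text
clock: 10.5
eef_pos: [543.5, -9.3, 205.0]
eef_rot: [3.141, -0.001, 2.913]
wrist_force: [-0.0, -0.1, -0.3]
finger_gap: 19.5
finger_force: 24.9
```

jog_arm(
  series=[
    [0.01,-0.03,-0.2,0,0,0,0.85],
    [0.01,-0.03,-0.4,0,0,0,0.85],
    [0.01,-0.03,-0.5,0,0,0,0.85],
    [0.01,-0.03,-0.5,0,0,0,0.85],
    [0.01,-0.03,-0.5,0,0,0,0.85],
  ],
)

```text
clock: 10.92
eef_pos: [544.6, -13.2, 145.5]
eef_rot: [3.142, -0.001, 2.914]
wrist_force: [0.4, 0.2, -0.4]
finger_gap: 19.7
finger_force: 24.9
```

```bash
cat > tip.py <<'E'
from h import *
c,s=wrist();p=s["eef_pos"];print(p,s["eef_rot"],s["wrist_force"])
print("tip pred",proj(c,p+[0,0,-86.6]),"pad pred",proj(c,(545,-12.8,48.8)),"needle",proj(c,(528,-83,49.5)))
f=c["frame"].astype(int)
def mp(u,v,r):
    u0,v0=int(u)-r,int(v)-r;print(u0,v0)
    for row in f[v0:v0+2*r,u0:u0+2*r]:
        print("".join("N" if max(q)<90 and max(q)-min(q)<25 else "#" if max(q)-min(q)<30 else "g" if q[1]>q[0]*1.5 else "o" if q[0]>q[1]*1.35 and q[0]>1.5*q[2] else "b" if q[0]>q[2]*1.3 else "." for q in row))
mp(*proj(c,(545,-12.8,48.8)),20);mp(*proj(c,(528,-83,49.5)),13)
E
python3 tip.py
```

```text
[544.62240916 -13.23840677 145.47557805] [ 3.14156860e+00 -7.61608851e-04  2.91374671e+00] [ 0.35189787  0.24095193 -0.35041019]
tip pred (np.float64(321.42945860167754), np.float64(201.206979501694)) pad pred (np.float64(321.9206219554053), np.float64(199.0066953778253)) needle (np.float64(250.3366025967849), np.float64(198.50115746996778))
301 179
gggggggggggggggggggggggggggggggggggggggg
gggggggggggggggggggggggggggggggggggggggg
gggggggggggggggggggggggggggggggggggggggg
gggggggggggggggggggggggggggggggggggggggg
gggggggggggggggggggggggggggggggggggggggg
gggggggggggggggggggggggggggggggggggggggg
gggggggggggggggggggggggggggggggggggggggg
gggggggggggggggggggggggggggggggggggggggg
gggggggggggggggggggggggggggggggggggggggg
gggggggggggggggggggggggggggggggggggggggg
gggggggggggggggggggggggggggggggggggggggg
gggggggggggggggggggggggggggggggggggggggg
gggggggggggggggggggggggggggggggggggggggg
ggggggggggggggggggbbbbbbgggggggggggggggg
ggggggggggggggggbooooooobggggggggggggggg
gggggggggggggggbooooooooobgggggggggggggg
ggggggggggggggbooooooooooobggggggggggggg
ggggggggggggggbooooooooooooggggggggggggg
gggggbbbbb
[... 901 characters left out ...]
ggggggggggggggggggggggggg
.ggggggggggggggggggggggggg
#ggggggggggggggggggggggggg
.ggggggggggggggggggggggggg
#ggggggggggggggggggggggggg
#ggggggggggggggggggggggggg
#ggggggggggggggggggggggggg
#ggggggggggggggggggggggggg
#gggggggggbboobbgggggggggg
#gggggggboooooooobgggggggg
#.gggggboooooooooobggggggg
#.gggggoooooooooooobgggggg
##ggggboooooooooooobgggggg
##ggggboooooooooooooobbbbb
##.####bbbbbb#oooooooooooo
#############Noooooooooooo
#############Noooooobbbbbb
##############oooooogggggg
#############ooooobbgggggg
#############ooooobggggggg
#############oobbbgggggggg
#############bbbbggggggggg
#############.gggggggggggg
#############ggggggggggggg
#############ggggggggggggg
#############.gggggggggggg
```

jog_arm(
  series=[
    [-0.008,0.008,0,0,0,0,0.85],
    [-0.008,0.008,-0.03,0,0,0,0.85],
    [-0.008,0.008,-0.06,0,0,0,0.85],
    [-0.008,0.008,-0.06,0,0,0,0.85],
    [-0.008,0.008,-0.06,0,0,0,0.85],
    [-0.008,0.008,-0.06,0,0,0,0.85],
  ],
)

```text
clock: 11.47
eef_pos: [543.8, -13.7, 138.4]
eef_rot: [3.142, 0.0, 2.912]
wrist_force: [-0.1, -0.1, 0.1]
finger_gap: 19.7
finger_force: 24.9
```

```bash
python3 tip.py
```

```text
[543.81307096 -13.72940381 138.35927368] [3.14158136e+00 1.41804618e-04 2.91192471e+00] [-0.0870115  -0.05691517  0.10737771]
tip pred (np.float64(321.43131202965697), np.float64(201.12831950389437)) pad pred (np.float64(322.61469642708124), np.float64(201.31283566225912)) needle (np.float64(249.38482270072717), np.float64(200.9323707302034))
302 181
gggggggggggggggggggggggggggggggggggggggg
gggggggggggggggggggggggggggggggggggggggg
gggggggggggggggggggggggggggggggggggggggg
gggggggggggggggggggggggggggggggggggggggg
gggggggggggggggggggggggggggggggggggggggg
gggggggggggggggggggggggggggggggggggggggg
gggggggggggggggggggggggggggggggggggggggg
gggggggggggggggggggggggggggggggggggggggg
gggggggggggggggggggggggggggggggggggggggg
gggggggggggggggggggggggggggggggggggggggg
gggggggggggggggggggggggggggggggggggggggg
gggggggggggggggggggggggggggggggggggggggg
gggggggggggggggggggggggggggggggggggggggg
ggggggggggggggggggbbbbbggggggggggggggggg
ggggggggggggggggboooooobbggggggggggggggg
gggggggggggggggbooooooooobgggggggggggggg
ggggggggggggggbooooooooooogggggggggggggg
ggggggggggggggoooooooooooobggggggggggggg
ggggggggg
[... 902 characters left out ...]
ggggggggggggggggggggggggg
gggggggggggggggggggggggggg
.ggggggggggggggggggggggggg
.ggggggggggggggggggggggggg
#ggggggggggggggggggggggggg
#ggggggggggggggggggggggggg
#ggggggggggggggggggggggggg
#ggggggggggggggggggggggggg
#ggggggggggbbbbggggggggggg
#ggggggggboooooobggggggggg
#gggggggbooooooooobggggggg
#ggggggboooooooooobggggggg
#gggggboooooooooooobgggggg
#.ggggbooooooooooooobbbbbb
#.ggggbooooooooooooooooooo
##.#########NNoooooooooooo
############NNooooooobbbbb
############NNoooooobggggg
#############booooobgggggg
#############ooooobbgggggg
#############obbbbbggggggg
#############bbbbbgggggggg
#############.bbgggggggggg
#############ggggggggggggg
#############ggggggggggggg
#############ggggggggggggg
```

jog_arm(
  series=[
    [0.002,0.013,0,0,0,0,0.85],
    [0.002,0.013,0,0,0,0,0.85],
    [0.002,0.013,-0.02,0,0,0,0.85],
    [0.002,0.013,-0.03,0,0,0,0.85],
    [0.002,0.013,-0.045,0,0,0,0.85],
    [0.002,0.013,-0.06,0,0,0,0.85],
    [0.002,0.013,-0.06,0,0,0,0.85],
    [0.002,0.013,-0.06,0,0,0,0.85],
  ],
)

```text
clock: 12.18
eef_pos: [544.0, -12.1, 131.1]
eef_rot: [3.142, 0.0, 2.912]
wrist_force: [-0.1, 0.4, 0.9]
finger_gap: 19.9
finger_force: 24.9
```

```bash
python3 tip.py; python3 - <<'E'
from h import *
F=[]
for i in range(12): manip.camera("side");F.append(manip.read_state()["wrist_force"])
print(np.mean(F,0),np.std(F,0),manip.read_state()["eef_pos"])
E
```

```text
[544.04591691 -12.11767955 131.06890936] [3.14157899e+00 9.38822272e-05 2.91206221e+00] [-0.10046656  0.44920107  0.88466667]
tip pred (np.float64(321.431063241754), np.float64(201.13245603175193)) pad pred (np.float64(320.97408747413084), np.float64(203.3308270093849)) needle (np.float64(245.9326960094279), np.float64(202.93693306894286))
300 183
gggggggggggggggggggggggggggggggggggggggg
gggggggggggggggggggggggggggggggggggggggg
gggggggggggggggggggggggggggggggggggggggg
gggggggggggggggggggggggggggggggggggggggg
gggggggggggggggggggggggggggggggggggggggg
gggggggggggggggggggggggggggggggggggggggg
gggggggggggggggggggggggggggggggggggggggg
gggggggggggggggggggggggggggggggggggggggg
gggggggggggggggggggggggggggggggggggggggg
gggggggggggggggggggggggggggggggggggggggg
gggggggggggggggggggggggggggggggggggggggg
gggggggggggggggggggggggggggggggggggggggg
gggggggggggggggggggggggggggggggggggggggg
ggggggggggggggggggbbbbbbgggggggggggggggg
ggggggggggggggggbooooooobggggggggggggggg
gggggggggggggggbooooooooobgggggggggggggg
ggggggggggggggbooooooooooobggggggggggggg
ggggggggggggggooooooooooooobgggggggggggg
gggggggggggg
[... 1010 characters left out ...]
gggggggggggggggggggggg
#ggggggggggggggggggggggggg
#ggggggggggggggggggggggggg
#ggggggggggggggggggggggggg
#ggggggggggbbbbbbggggggggg
#ggggggggbooooooobgggggggg
#.ggggggbooooooooobggggggg
#.gggggbooooooooooobgggggg
#.gggggooooooooooooobggggg
##ggggboooooooooooooobbbbb
##ggggbooooooooooooooooooo
##.ggg#oob##NNNooooooooooo
############NNNooooooobbbb
############NNNoooooobgggg
#############Noooooobggggg
#############bobooobgggggg
#############oobbbobgggggg
#############oobbbbggggggg
#############bbb.ggggggggg
#############ggggggggggggg
#############ggggggggggggg
#############ggggggggggggg
[0.03291032 0.04824774 1.41935413] [0.37865738 0.77758299 0.53074685] [544.02214004 -12.12818065 131.07762254]
```

The wrist reads +1.4 N. Adding the probe's weight of about 0.8 N gives about 2.2 N on the spring, so the tip is in by about 4.4 mm of its 10 mm. The tip and the needle are both well inside their round pads, so I'm handing in.

```bash
python3 -c "
from cell import manip;print(manip.sign_off())"
```

```text
the job is handed in; nothing more can be done
None
```

I handed the job in with the needle on its round pad, the knob released, and the probe held upright on the round pad at the other end of the track. The tip is pressed in about 4.4 mm of its 10 mm (estimated from the wrist force), and the job took about 13 of the 48 s.

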